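Half-exposure test: load the coated test pieces and hold the sprung shutter at half

TASK

We are testing three coatings on the UV exposure unit: with its shutter still shut, take the small test screen, the wood sample and the round ceramic tile from the drying rack and set them down (not dropped) flat on the unit's glass, side by side, each centred across the red half line so that half of it will get the light. Then slide the red shutter tab against its spring to the half mark, without overshooting and so exposing the dark halves, and hold it there: the job finishes with your gripper still holding the shutter half open and the three pieces lying untouched. Leave the other things on the rack and the bench where they are.

Things in the scene. Friction and masses are not known exactly. Their poses are not given: they have to be found in the camera images.
- test_screen_mid (a point): small test screen lying flat, coated side down: a square aluminium frame 60 x 60 mm, 18 mm high, bars 9 mm wide, blue-coated mesh across its underside. The point is its centre, half-way up (9 mm above its underside); x and y axes run along the sides, z up. Weighs 60 to 130 g.
- wood_sample_mid (a point): wood sample lying flat, coated side down: a brown block 30 mm (its x) x 60 mm (its y) x 18 mm high, thin blue coat on its underside. The point is its centre, half-way up (9 mm above its underside). Weighs 20 to 45 g.
- ceramic_tile_mid (a point): round white ceramic tile lying flat, coated side down: 54 mm across, 14 mm thick, thin blue coat on its underside. The point is its centre, half-way up (7 mm above its underside). Weighs 50 to 100 g.
- test_screen: the same test screen; origin at the centre of its underside
- wood_sample: the same wood sample; origin at the centre of its underside
- ceramic_tile: the same ceramic tile; origin at the centre of its underside
- glass_centre (a point): centre of the upper face of the exposure unit's glass, 86 mm above the bench. The glass, 210 mm (this point's x) x 130 mm (its y), lies 4 mm below the deck and is closed from below by the shutter. A thin red half line runs along this point's x axis across the middle of the glass and on over the deck at both ends.
- unit: the exposure unit, a fixed grey box with a bare metal deck 90 mm above the bench. Origin on the bench straight below the glass centre, same axes; the deck reaches 175 mm to -x (where the tab's slot lies) and 125 mm to +x of it, 90 mm to -y and 230 mm to +y (the shutter's pocket, with switch and dial).
- half_mark (a point): the red half mark at the middle of the tab's slot, on the deck (90 mm above the bench), 140 mm to -x of the glass centre in the unit's frame. The tab stands here when the shutter is half open.
- shutter (a joint): opening of the shutter, a black plate sliding below the glass towards the unit's +y: 0 = shut (as it starts), 0.065 m = half open, 0.13 m = fully open. A spring draws it shut: the pull is about 3.5 N at 0 and grows by 70 N per metre, to about 8 N at half and 12.6 N when fully open. Let go, it slides shut.
- tab_centre (a point): the shutter's red ribbed finger tab, upright on the -x side of the glass: 26 mm (its x) x 12 mm (its y, the way it slides) x 40 mm high, foot 3 mm above the deck. The point is its centre, 113 mm above the bench; axes as the unit's. It moves with the shutter, in line with its edge: 65 mm to -y of the half mark when shut. Can be pinched from above across its 12 mm.
- rack: slatted grey drying rack, 330 mm (its x) x 240 mm (its y), flat top without rim 45 mm above the bench; the test pieces lie on it among other things. Origin on the bench below its middle.
- tape: roll of blue tape lying on the rack, 76 mm across, 24 mm high; leave alone. Origin at the centre of its underside.
- small_pot: small green pot with a black lid on the rack, 48 mm across, 50 mm high; leave alone. Origin at the centre of its underside.
- ink_jar: magenta ink jar standing on the bench to the left of the unit, beyond the squeegee, 76 mm across, 120 mm high; leave alone. Origin at the centre of its underside.
- squeegee: squeegee lying to the left of the unit, wooden grip with a green blade, 280 mm long (its y), 100 mm wide, 30 mm high; leave alone. Origin on the bench, at the middle of its back edge.
- scoop_coater: aluminium scoop coater lying to the right of the rack, 270 mm long (its x), 36 mm high; leave alone. Origin at the centre of its underside.
- ink_knife: ink knife (flat spatula) lying on the bench to the right of the scoop coater, about along x; leave alone
Not all that is in view belongs to the job. What is shaped like the test_screen but orange is not meant. What is shaped like the ceramic_tile but green or orange is not meant.

How it is judged:
On the way, in this order (a step that is already met when the one before it is completed fails the run):
1. all three test pieces lie flat on the glass across the half line, let go, with the shutter shut (z of test_screen_mid in the frame of glass_centre between 0.006 and 0.012 m and y of test_screen_mid in the frame of glass_centre between -0.012 and 0.012 m and x of test_screen_mid in the frame of glass_centre between -0.078 and 0.078 m and angle between each of test_screen_mid, wood_sample_mid, ceramic_tile_mid's own z axis and vertical below 0.08 rad and z of wood_sample_mid in the frame of glass_centre between 0.006 and 0.012 m and y of wood_sample_mid in the frame of glass_centre between -0.012 and 0.012 m and x of wood_sample_mid in the frame of glass_centre between -0.091 and 0.091 m and z of ceramic_tile_mid in the frame of glass_centre between 0.004 and 0.01 m and y of ceramic_tile_mid in the frame of glass_centre between -0.012 and 0.012 m and x of ceramic_tile_mid in the frame of glass_centre between -0.078 and 0.078 m and contact force between each of test_screen, wood_sample, ceramic_tile and the arm below 0.2 N and contact force between each of test_screen, wood_sample, ceramic_tile and the fingers below 0.2 N and value of joint shutter below 0.01 m), for 0.2 s.
2. the gripper holds the shutter half open (value of joint shutter between 0.058 and 0.072 m and contact force between shutter and the fingers above 3 N), for 0.5 s.
At the end, for the whole second after the job is handed in: The shutter stands still at half travel (65 mm, within 7 mm) and the fingers hold its tab against the spring (contact over 3 N); the three test pieces lie flat on the glass inside its frame, each centre within 12 mm of the half line, untouched and at rest (all of step 2 and z of test_screen_mid in the frame of glass_centre between 0.006 and 0.012 m and y of test_screen_mid in the frame of glass_centre between -0.012 and 0.012 m and x of test_screen_mid in the frame of glass_centre between -0.078 and 0.078 m and angle between each of test_screen_mid, wood_sample_mid, ceramic_tile_mid's own z axis and vertical below 0.08 rad and z of wood_sample_mid in the frame of glass_centre between 0.006 and 0.012 m and y of wood_sample_mid in the frame of glass_centre between -0.012 and 0.012 m and x of wood_sample_mid in the frame of glass_centre between -0.091 and 0.091 m and z of ceramic_tile_mid in the frame of glass_centre between 0.004 and 0.01 m and y of ceramic_tile_mid in the frame of glass_centre between -0.012 and 0.012 m and x of ceramic_tile_mid in the frame of glass_centre between -0.078 and 0.078 m and contact force between each of test_screen, wood_sample, ceramic_tile and the arm below 0.2 N and contact force between each of test_screen, wood_sample, ceramic_tile and the fingers below 0.2 N and velocity of joint shutter between -0.01 and 0.01 m/s and linear speed of each of test_screen, wood_sample, ceramic_tile below 0.03 m/s); the arm keeps its last pose, push and grip.
It fails at once if the shutter is opened (over 15 mm) while a test piece is not in its place on the glass (value of joint shutter above 0.015 m and not ((z of test_screen_mid in the frame of glass_centre between 0.006 and 0.012 m and y of test_screen_mid in the frame of glass_centre between -0.012 and 0.012 m and x of test_screen_mid in the frame of glass_centre between -0.078 and 0.078 m and angle between test_screen_mid's own z axis and vertical below 0.08 rad) and (z of wood_sample_mid in the frame of glass_centre between 0.006 and 0.012 m and y of wood_sample_mid in the frame of glass_centre between -0.012 and 0.012 m and x of wood_sample_mid in the frame of glass_centre between -0.091 and 0.091 m and angle between wood_sample_mid's own z axis and vertical below 0.08 rad) and (z of ceramic_tile_mid in the frame of glass_centre between 0.004 and 0.01 m and y of ceramic_tile_mid in the frame of glass_centre between -0.012 and 0.012 m and x of ceramic_tile_mid in the frame of glass_centre between -0.078 and 0.078 m and angle between ceramic_tile_mid's own z axis and vertical below 0.08 rad))).
It fails at once if the shutter overshoots the half mark by more than 13 mm (value of joint shutter above 0.078 m).
It fails at once if a test piece is dropped or thrown (over 0.6 m/s while not held) ((linear speed of test_screen above 0.6 m/s and contact force between test_screen and the fingers below 0.2 N) or (linear speed of wood_sample above 0.6 m/s and contact force between wood_sample and the fingers below 0.2 N) or (linear speed of ceramic_tile above 0.6 m/s and contact force between ceramic_tile and the fingers below 0.2 N)).
It fails at once if another thing on the rack or the bench is moved by more than 25 mm (distance of any of tape, small_pot, ink_jar, squeegee, scoop_coater, ink_knife from where it was at the start of the episode above 0.025 m).
It also fails if it takes over 72 s, if anything falls off the work surface, if the arm or the gripper's body presses on something with over 40 N, if the wrist force passes 120 N, or if a joint passes its speed limit or range.

ROBOT

A 6-joint arm with a two-finger parallel gripper is mounted at the origin on the work surface. World frame = base frame: x ahead of the robot, y to its left, z up, the work surface at z = 0. Lengths are in m, angles in rad, forces in N, time in s.
With the tool pointing down it reaches from about 0.425 to 0.95 m from the base axis. Payload 3.5 kg.
Tool frame: the origin (TCP) lies at the very end of the fingers, on their centre line; the grasp point (between the pads) lies 19 mm behind it; z points along the fingers, y is the direction in which the jaws open and shut (so a half turn about z gives the same grasp; the last joint's range is limited). The gripper opens to 85 mm and grips with 20 to 120 N. Pads are 22 mm wide; open, the fingers measure 114 mm over their backs; the gripper's body (76 mm by 85 mm) begins 54 mm behind the grasp point. The pads swing forward as they close: fully open they stand 13 mm farther back than shut.
Start: joints at [-1.497, 0.286, 1.577, -0, 1.279, -0.15], TCP at [0.15, -0.658, 0.231] pointing down, gripper open.
Joint ranges: [-2.77, 2.77], [-0.9, 2.22], [0.21, 2.48], [-1.53, 4.67], [0.24, 2.81], [-2.84, 2.84]. Speed limits (rad/s): [2.79, 2.79, 3.14, 3.14, 3.14, 3.14].

INTERFACE

Orientations are given as a unit quaternion [x, y, z, w].
In Python, from plant import get_state, read_camera, get_calibration, ticket, search_frame, cut_out, pinpoint gives the robot as it stands.
- The arm moves only by the tool move_arm, never from a script. Its argument "plan" is a list that holds one entry, the list of rows, each a list of 7 numbers: the turn, a rotation vector about the tool's x, y, z in degrees, then the shift along the tool's x, y, z in m, then the finger opening in m, from 0 to 0.0854. In form: [[[ax, ay, az, x, y, z, hand], ...]]. A call has exactly 5 rows; each row is the pose to reach, as a shift and turn from the pose measured when the call began, along the tool's axes at that moment; what a row does not reach only later rows make up. A row lasts 1/8 s, in which the tool goes at most 62.5 mm and 10.7 degrees, less where a joint would pass 70% of its speed; a pose out of reach is approached as far as the arm can. A call with a gripper value outside its range is refused whole. The fingers move at their own pace and stop on an object; "force" is the grip in N (left out, the last holds). Time passes only in rows, so rows that repeat a pose let the fingers close, or fill a call up. It gives the time, the measured TCP pose, the force and the opening at its end, in the units of the state.
- get_state(): the state, without advancing time (a new reading comes with each control period).
- read_camera(name): name is "scene" or "side" or "wrist"; returns the picture (384x512x3 uint8, red, green, blue); there is no depth.
- get_calibration(name): a dict with "mtx" (3x3 intrinsics, pixels), "dist_coeffs" ([k1, k2, p1, p2, k3] as OpenCV has them; the pictures are not rectified), "extrinsics" (4x4, takes a point from camera to world coordinates); the wrist camera has in their place "hand_eye" (4x4, takes a point from camera to tool coordinates, whose origin is the TCP and whose axes are the flange's). Camera axes: x right, y up, looking along -z (the intrinsics and any distortion apply to the point x, -y, -z); pixel columns grow to the right and rows downward; lengths in m; the calibration is good to about 2 mm. A picture is of the moment at which its call begins: read the wrist's pose just before it. get_calibration takes no time and is no camera call.
- ticket.sign_off(): hands the job in, once; it reports no verdict.
Trained networks look in the newest picture that a camera, given by its name, has taken for a name from the list of things; names that differ only in an ending like _2 or _b are one class to them, and where a whole thing is asked for, a point or a joint stands for the part that bears it (a point fixed in the world has none). Each returns a list of dicts, best first, with "p" (0 to 1); they miss things now and then, are a little off and sometimes report something else, mostly with a low value. They report only what shows in the picture. A call takes as long as a camera call. They do not tell look-alikes from the thing itself.
- search_frame(camera, query): "centre" ([column, row] in pixels, amid what is visible of it).
- cut_out(camera, query): "pixels" (384x512 bool, what is visible of it) and "centre" ([column, row] in pixels, amid what is visible of it).
- pinpoint(camera, query): "centre" ([column, row] in pixels: a listed point, or the origin of a listed thing).
The state is a dict: "time": time; "qpos": joint angles; "dq": joint speeds; "joint_efforts": joint torques, N m; "eef_pos": TCP position; "tcp_rot": TCP orientation; "contact_force": force on the tool from outside, world axes, zero at the start; "wrist_torque": the same for the moment, N m; "opening": opening from 0.0 (shut) to 1.0 (fully open).
Only numpy, scipy, OpenCV 4.12 (cv2) and the standard library are available. Lean on these libraries where they do the work, as an engineer would, in place of code of your own. Each camera call takes 0.05 s, during which the arm holds its last target.

## Working session

There is one attempt and no reset: what is moved stays moved. The work goes in short steps, Python scripts to look and compute and a tool call to move; the robot and the scene stay as the last step left them, time stands still between calls to the robot, and variables do not carry over. Pictures are saved under pics/ and viewed, and the job is handed in when it is done.

Besides the shell and the picture viewer there is one more tool, called after ">>>" as name(argument=value, ...), one argument or row to a line, values as JSON. move_arm: Moves the arm, as the interface text tells. Its arguments: {"type":"object","properties":{"plan":{"type":"array","items":{"type":"array","items":{"type":"array","items":{"type":"number"}}}},"force":{"type":"number"}},"required":["plan"]}

```bash
mkdir -p pics; ls; cat > h.py <<'E'
import numpy as np, cv2
from plant import get_state, read_camera, get_calibration, ticket, search_frame, cut_out, pinpoint
from scipy.spatial.transform import Rotation as R
def shot(cam,fn):
    im=read_camera(cam); cv2.imwrite('pics/'+fn+'.png',cv2.cvtColor(im,cv2.COLOR_RGB2BGR)); return im
def pose():
    s=get_state(); T=np.eye(4); T[:3,:3]=R.from_quat(s['tcp_rot']).as_matrix(); T[:3,3]=s['eef_pos']; return T
def ext(cam,T=None):
    c=get_calibration(cam)
    return c, (np.array(c['extrinsics']) if cam!='wrist' else (pose() if T is None else T)@np.array(c['hand_eye']))
def px2w(cam,px,z,T=None):
    c,E=ext(cam,T); p=cv2.undistortPoints(np.array(px,float).reshape(-1,1,2),np.array(c['mtx']),np.array(c['dist_coeffs'])).reshape(-1,2)
    d=np.c_[p[:,0],-p[:,1],-np.ones(len(p))]@E[:3,:3].T; o=E[:3,3]
    return o+d*((z-o[2])/d[:,2])[:,None]
def w2px(cam,P,T=None):
    c,E=ext(cam,T); P=np.atleast_2d(P); q=(P-E[:3,3])@E[:3,:3]; q=q*[1,-1,-1]
    return cv2.projectPoints(q.reshape(-1,1,3),np.zeros(3),np.zeros(3),np.array(c['mtx']),np.array(c['dist_coeffs']))[0].reshape(-1,2)
E
python3 - <<'E'
from h import *
np.set_printoptions(precision=4,suppress=True)
print(get_state())
for c in ['scene','side','wrist']: shot(c,c+'0'); print(c,get_calibration(c))
E
```

```text
pics
{'time': 0.0, 'qpos': array([-1.497 ,  0.2872,  1.5782,  0.    ,  1.2786, -0.15  ]), 'dq': array([-0.0004, -0.001 ,  0.0001, -0.0006,  0.0009,  0.0011]), 'joint_efforts': array([ -0.0003, -40.5983, -29.2626,  -0.0001,   0.0059,  -0.    ]), 'eef_pos': array([ 0.1498, -0.6575,  0.2299]), 'tcp_rot': array([ 0.9937,  0.1116,  0.0001, -0.0012]), 'contact_force': array([ 0.3623,  0.3105, -0.4734]), 'wrist_torque': array([ 0.0145, -0.0137,  0.0276]), 'opening': 1.0011303127279343}
scene {'mtx': array([[455.4409,   0.    , 255.1173],
       [  0.    , 455.4409, 192.2415],
       [  0.    ,   0.    ,   1.    ]]), 'dist_coeffs': array([-0.01,  0.  ,  0.  ,  0.  ,  0.  ]), 'extrinsics': array([[ 0.3499, -0.552 ,  0.7569,  1.6937],
       [ 0.9367,  0.1962, -0.2899, -0.5542],
       [ 0.0115,  0.8104,  0.5857,  1.0057],
       [ 0.    ,  0.    ,  0.    ,  1.    ]])}
side {'mtx': array([[471.0689,   0.    , 250.3081],
       [  0.    , 471.0689, 197.0251],
       [  0.    ,   0.    ,   1.    ]]), 'dist_coeffs': array([-0.0862,  0.    ,  0.    ,  0.    ,  0.    ]), 'extrinsics': array([[ 0.9987,  0.0213, -0.046 ,  0.4331],
       [-0.0501,  0.5538, -0.8312, -1.7071],
       [ 0.0078,  0.8324,  0.5541,  1.1839],
       [ 0.    ,  0.    ,  0.    ,  1.    ]])}
wrist {'mtx': array([[296.5763,   0.    , 250.6929],
       [  0.    , 296.5763, 189.9708],
       [  0.    ,   0.    ,   1.    ]]), 'dist_coeffs': array([-0.0279,  0.    ,  0.    ,  0.    ,  0.    ]), 'hand_eye': array([[ 0.0003,  0.9562,  0.2929,  0.0757],
       [ 1.    , -0.0001, -0.0006, -0.0016],
       [-0.0006,  0.2929, -0.9562, -0.1426],
       [ 0.    ,  0.    ,  0.    ,  1.    ]])}
```

View pics/scene0.png

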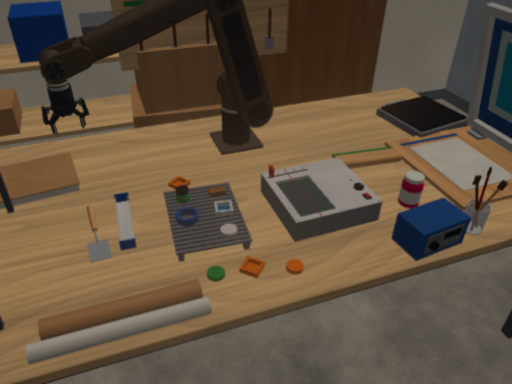

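View pics/side0.png

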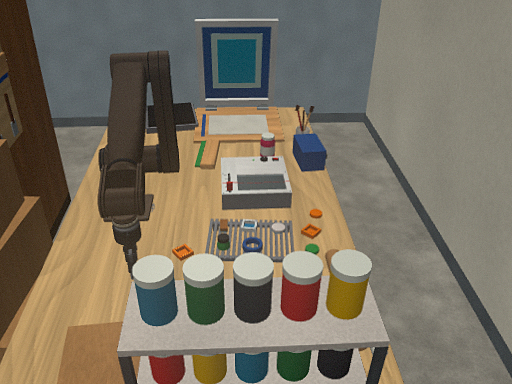

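View pics/wrist0.png

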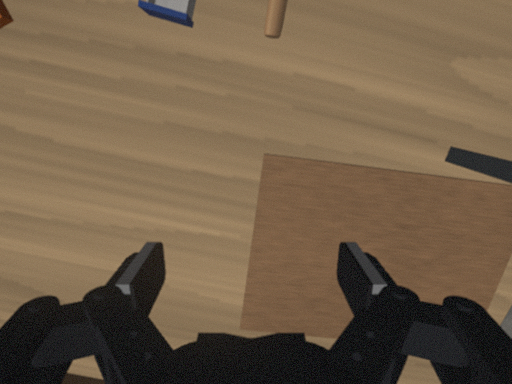

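```bash
python3 - <<'E'
from h import *
np.set_printoptions(precision=4,suppress=True)
hs={'test_screen_mid':.054,'wood_sample_mid':.054,'ceramic_tile_mid':.052,'glass_centre':.086,'half_mark':.09,'tab_centre':.113,'unit':0,'rack':0,'small_pot':.045,'tape':.045,'test_screen':.045,'wood_sample':.045,'ceramic_tile':.045,'ink_jar':0}
for c in ['scene','side']:
  read_camera(c)
  for n,z in hs.items():
    for r in pinpoint(c,n)[:3]:
      print(c,n,round(r['p'],2),np.round(r['centre'],1),px2w(c,r['centre'],z)[0])
print(get_state()['time'])
im=cv2.imread('pics/scene0.png');cv2.imwrite('pics/z1.png',cv2.resize(im[140:280,130:400],None,fx=2.9,fy=2.9,interpolation=cv2.INTER_CUBIC))
E
```

```text
scene test_screen_mid 0.67 [250.4 263.5] [ 0.7935 -0.2211  0.054 ]
scene test_screen_mid 0.5 [222.8 208. ] [ 0.5128 -0.2188  0.054 ]
scene test_screen_mid 0.5 [177.4 185.2] [ 0.3283 -0.3341  0.054 ]
scene wood_sample_mid 0.67 [215.9 194.5] [ 0.4302 -0.2188  0.054 ]
scene wood_sample_mid 0.23 [ 91.2 233. ] [ 0.4963 -0.6481  0.054 ]
scene ceramic_tile_mid 0.78 [294.2 267.1] [ 0.8488 -0.1052  0.052 ]
scene ceramic_tile_mid 0.69 [211.  271.9] [ 0.7851 -0.3386  0.052 ]
scene ceramic_tile_mid 0.52 [226.1 230.3] [ 0.625  -0.2426  0.052 ]
scene glass_centre 0.88 [303.9 198.8] [0.5961 0.0434 0.086 ]
scene half_mark 0.59 [286.6 170.6] [0.4219 0.0557 0.09  ]
scene tab_centre 0.58 [268.5 172.6] [ 0.4442 -0.0257  0.113 ]
scene tab_centre 0.5 [226.8 228.1] [ 0.6844 -0.2574  0.113 ]
scene unit 0.72 [302.3 214.7] [0.577  0.0533 0.    ]
scene rack 0.73 [205.4 222.8] [ 0.505  -0.2807  0.    ]
scene small_pot 0.69 [184.2 196.6] [ 0.3927 -0.3249  0.045 ]
scene small_pot 0.67 [204.5 220.7] [ 0.5467 -0.2929  0.045 ]
scene tape 0.56 [186.3 223.4] [ 0.5401 -0.3527  0.045 ]
scene test_screen 0.95 [251.5 268.
[... 1531 characters left out ...]
221.6 245.4] [ 0.4027 -0.3243  0.045 ]
side small_pot 0.32 [279.2 228.7] [ 0.6309 -0.2297  0.045 ]
side tape 0.61 [218.8 154.5] [0.3882 0.3943 0.045 ]
side tape 0.58 [255.4 249. ] [ 0.5292 -0.3505  0.045 ]
side test_screen 0.76 [181.7 253.5] [ 0.2551 -0.3657  0.045 ]
side test_screen 0.51 [307.3 232. ] [ 0.7395 -0.2556  0.045 ]
side test_screen 0.29 [249.5 226.1] [ 0.514  -0.2079  0.045 ]
side wood_sample 0.39 [224.8 223.8] [ 0.4155 -0.1888  0.045 ]
side ceramic_tile 0.6 [278.7 227.6] [ 0.6297 -0.2225  0.045 ]
side ceramic_tile 0.48 [314.6 251.4] [ 0.7492 -0.3739  0.045 ]
side ceramic_tile 0.4 [315.  214.4] [ 0.7894 -0.139   0.045 ]
side ink_jar 0.88 [263.2 153.3] [0.6203 0.4821 0.    ]
1.65
```

View pics/z1.png

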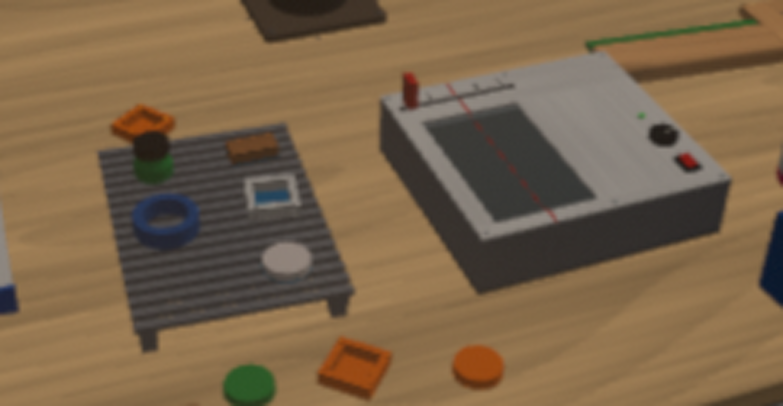

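```bash
cat >> h.py <<'E'
np.set_printoptions(precision=4,suppress=True)
def rel(pos,yaw=0.):
    """yaw (rad) of tool x in world, tool down"""
    T=pose(); Rt=np.array([[np.cos(yaw),np.sin(yaw),0],[np.sin(yaw),-np.cos(yaw),0],[0,0,-1.]])
    rv=np.degrees(R.from_matrix(T[:3,:3].T@Rt).as_rotvec()); d=T[:3,:3].T@(np.array(pos)-T[:3,3])
    print('turn',np.round(rv,2),'shift',np.round(d,4),'dist',np.linalg.norm(d)); return rv,d
E
python3 - <<'E'
from h import *
rel([.5,-.22,.28],0)
E
```

```text
turn [ 0.   -0.   12.82] shift [ 0.4387 -0.3495 -0.0487] dist 0.5630010264755068
```

>>> move_arm(
  plan=[
    [[0, 0, 2.0, 0.03, -0.024, -0.01, 0.085], [0, 0, 4.5, 0.075, -0.06, -0.03, 0.085], [0, 0, 7, 0.122, -0.097, -0.045, 0.085], [0, 0, 10, 0.17, -0.135, -0.05, 0.085], [0, 0, 12.8, 0.217, -0.173, -0.05, 0.085]],
  ],
)

```text
time: 2.28
eef_pos: [0.3242, -0.44, 0.2824]
tcp_rot: [1.0, -0.001, 0.001, 0.001]
contact_force: [0.9, 0.1, -0.1]
opening: 0.999
```

```bash
python3 - <<'E'
from h import *
rel([.5,-.22,.28],0);print(get_state()['time'],get_state()['eef_pos'])
E
```

```text
turn [ 0.11 -0.07 -0.09] shift [ 0.1755 -0.2203  0.0022] dist 0.2816365259672908
2.275 [ 0.3242 -0.44    0.2824]
```

>>> move_arm(
  plan=[
    [[0, 0, 0, 0.038, -0.048, 0, 0.085], [0, 0, 0, 0.076, -0.096, 0, 0.085], [0, 0, 0, 0.115, -0.144, 0, 0.085], [0, 0, 0, 0.15, -0.19, 0.002, 0.085], [0, 0, 0, 0.1755, -0.22, 0.002, 0.085]],
  ],
)

```text
time: 2.9
eef_pos: [0.5011, -0.218, 0.2804]
tcp_rot: [1.0, 0.0, 0.001, 0.001]
contact_force: [-0.3, 0.4, 0.5]
opening: 0.994
```

```bash
python3 - <<'E'
from h import *
T=pose();print(get_state()['time'],T)
shot('wrist','w1')
for n,z in {'test_screen_mid':.054,'wood_sample_mid':.054,'ceramic_tile_mid':.052}.items():
    for r in pinpoint('wrist',n)[:3]:
      print(n,round(r['p'],2),np.round(r['centre'],1),px2w('wrist',r['centre'],z,T)[0])
E
```

```text
2.9 [[ 1.      0.0003  0.0016  0.5011]
 [ 0.0003 -1.     -0.0021 -0.218 ]
 [ 0.0016  0.0021 -1.      0.2804]
 [ 0.      0.      0.      1.    ]]
test_screen_mid 0.76 [305.9 301.9] [ 0.2909 -0.2987  0.054 ]
test_screen_mid 0.68 [245.1 148.3] [ 0.5183 -0.2099  0.054 ]
wood_sample_mid 0.79 [242.6 228.4] [ 0.4095 -0.206   0.054 ]
ceramic_tile_mid 0.85 [263.3  49.3] [ 0.6323 -0.2313  0.052 ]
```

View pics/w1.png

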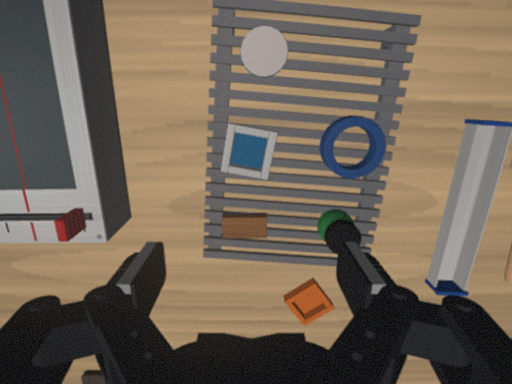

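```bash
python3 - <<'E'
from h import *
T=pose()
im=cv2.imread('pics/w1.png')
for n,z in {'test_screen':.063,'wood_sample':.063,'ceramic_tile':.059}.items():
  for r in cut_out('wrist',n)[:3]:
    m=r['pixels'].astype(np.uint8); 
    ct=max(cv2.findContours(m,0,cv2.CHAIN_APPROX_NONE)[0],key=cv2.contourArea).reshape(-1,2).astype(float)
    w=px2w('wrist',ct,z,T)[:,:2]
    b=cv2.minAreaRect((w*1000).astype(np.float32)); print(n,r['p'],r['centre'],b)
    if n=='ceramic_tile': print(cv2.fitEllipse((w*1000).astype(np.float32)))
    for p in ct.astype(int): im[p[1],p[0]]=(0,0,255)
cv2.imwrite('pics/w1z.png',cv2.resize(im[10:270,200:400],None,fx=2.3,fy=2.3,interpolation=0)); print(get_state()['time'])
E
```

```text
test_screen 0.93 [250.1, 153.5] ((514.875, -215.36328125), (60.92493438720703, 60.18233108520508), 79.47960662841797)
test_screen 0.92 [308.0, 304.5] ((295.7584228515625, -301.8617858886719), (63.33656311035156, 55.72495651245117), 36.410179138183594)
wood_sample 0.67 [243.3, 223.0] ((417.7776794433594, -209.47381591796875), (38.678951263427734, 59.12323760986328), 0.903810977935791)
ceramic_tile 0.89 [262.9, 50.3] ((627.2974853515625, -233.90451049804688), (53.35688400268555, 52.08007049560547), 0.12565146386623383)
((627.4650268554688, -233.72354125976562), (51.80250930786133, 53.207298278808594), 93.89888000488281)
3.25
```

View pics/w1z.png

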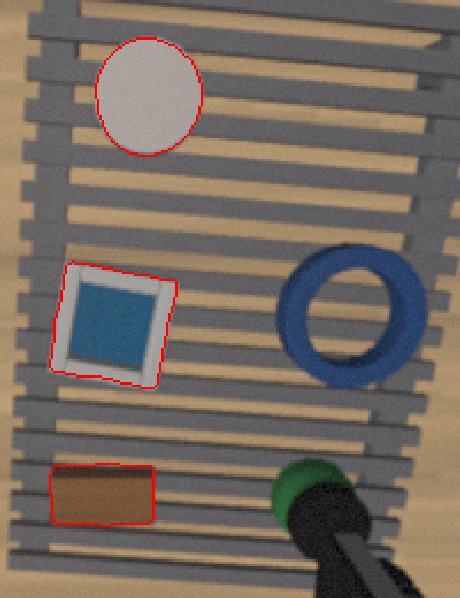

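```bash
python3 - <<'E'
from h import *
rel([.514,-.215,.046],np.radians(-10.5))
E
```

```text
turn [ 0.12 -0.07 10.33] shift [ 0.0143 -0.0068  0.2343] dist 0.23479615576508595
```

>>> move_arm(
  plan=[
    [[0.1, 0, 3, 0.006, -0.003, 0.04, 0.085], [0.1, 0, 7, 0.014, -0.0065, 0.095, 0.085], [0.1, 0, 10.3, 0.0143, -0.0068, 0.145, 0.085], [0.1, 0, 10.3, 0.0143, -0.0068, 0.185, 0.085], [0.1, 0, 10.3, 0.0143, -0.0068, 0.2, 0.085]],
  ],
  force=40,
)

```text
time: 3.88
eef_pos: [0.5118, -0.215, 0.0775]
tcp_rot: [0.996, -0.092, -0.002, -0.001]
contact_force: [0.6, 0.6, -0.2]
opening: 0.995
```

```bash
python3 - <<'E'
from h import *
T=pose();rel([.514,-.215,.046],np.radians(-10.5))
shot('wrist','w2')
E
```

```text
turn [-0.09  0.2  -0.09] shift [ 0.0022 -0.0003  0.0314] dist 0.03152429785109908
```

View pics/w2.png

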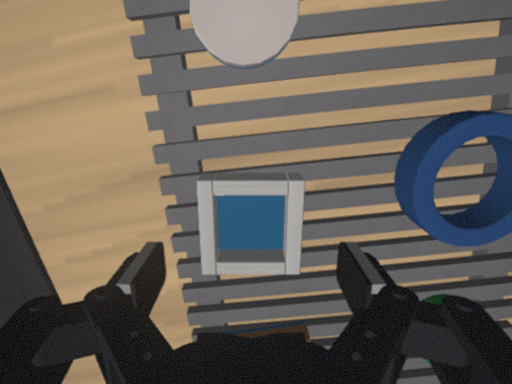

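>>> move_arm(
  plan=[
    [[-0.1, 0.2, 0, 0.001, 0, 0.015, 0.085], [-0.1, 0.2, 0, 0.002, 0, 0.028, 0.085], [-0.1, 0.2, 0, 0.002, 0, 0.0315, 0.085], [-0.1, 0.2, 0, 0.002, 0, 0.0315, 0.05], [-0.1, 0.2, 0, 0.002, 0, 0.0315, 0.05]],
  ],
  force=40,
)

```text
time: 4.55
eef_pos: [0.5146, -0.2155, 0.0467]
tcp_rot: [0.996, -0.092, 0.001, 0.0]
contact_force: [-0.1, -0.2, -0.3]
opening: 0.689
```

>>> move_arm(
  plan=[
    [[0, 0, 0, 0, 0, 0, 0.05], [0, 0, 0, 0, 0, 0, 0.05], [0, 0, 0, 0, 0, -0.01, 0.05], [0, 0, 0, 0, 0, -0.03, 0.05], [0, 0, 0, 0, 0, -0.07, 0.05]],
  ],
)

```text
time: 5.18
eef_pos: [0.5131, -0.2147, 0.116]
tcp_rot: [0.996, -0.092, -0.001, -0.001]
contact_force: [1.9, 0.0, -0.8]
opening: 0.69
```

```bash
python3 - <<'E'
from h import *
shot('wrist','w3')
T=pose();rel([.5,0.03,.26],0); print(get_state()['opening']*85)
E
```

```text
turn [  0.27  -0.51 -10.55] shift [-0.0607 -0.2392 -0.138 ] dist 0.282726864300067
58.27496258083028
```

View pics/w3.png

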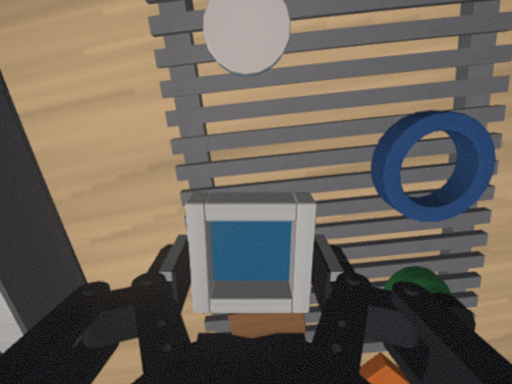

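>>> move_arm(
  plan=[
    [[0, 0, -1, 0, -0.01, -0.045, 0.05], [0, 0, -3, -0.01, -0.04, -0.085, 0.05], [0, 0, -6, -0.025, -0.09, -0.115, 0.05], [0.2, -0.3, -8, -0.037, -0.145, -0.13, 0.05], [0.2, -0.5, -10.5, -0.05, -0.195, -0.138, 0.05]],
  ],
)

```text
time: 5.85
eef_pos: [0.5027, -0.0139, 0.2624]
tcp_rot: [1.0, 0.0, 0.002, 0.001]
contact_force: [-0.4, -0.3, -0.5]
opening: 0.688
```

>>> move_arm(
  plan=[
    [[0, 0, 0, -0.001, -0.018, 0, 0.05], [0, 0, 0, -0.002, -0.034, 0, 0.05], [0, 0, 0, -0.002, -0.044, 0, 0.05], [0, 0, 0, -0.002, -0.045, 0, 0.05], [0, 0, 0, -0.002, -0.045, 0, 0.05]],
  ],
)

```text
time: 6.48
eef_pos: [0.5008, 0.0306, 0.262]
tcp_rot: [1.0, -0.0, 0.002, 0.001]
contact_force: [0.2, 0.0, -1.1]
opening: 0.688
```

```bash
python3 - <<'E'
from h import *
T=pose();print(T)
shot('wrist','w4')
for n,z in {'glass_centre':.086,'half_mark':.09,'tab_centre':.113}.items():
    for r in pinpoint('wrist',n)[:3]:
      print(n,round(r['p'],2),np.round(r['centre'],1),px2w('wrist',r['centre'],z,T)[0])
print(get_state()['time'])
E
```

```text
[[ 1.     -0.0006  0.0032  0.5008]
 [-0.0005 -1.     -0.0022  0.0306]
 [ 0.0032  0.0022 -1.      0.262 ]
 [ 0.      0.      0.      1.    ]]
glass_centre 0.72 [226.1  88.4] [0.5875 0.0569 0.086 ]
half_mark 0.28 [434.9 233.2] [ 0.427  -0.1849  0.09  ]
tab_centre 0.35 [230.  97.] [0.5788 0.0513 0.113 ]
6.675
```

View pics/w4.png

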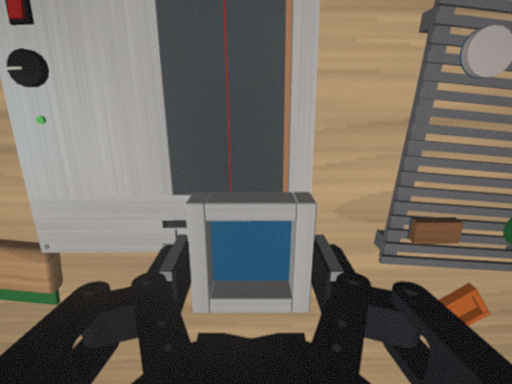

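```bash
python3 - <<'E'
from h import *
T=np.array([[1,-.0006,.0032,.5008],[-.0005,-1,-.0022,.0306],[.0032,.0022,-1,.262],[0,0,0,1]])
im=cv2.imread('pics/w4.png').astype(int)
b,g,r=im[...,0],im[...,1],im[...,2]
m=(r-np.maximum(g,b)>40); m[:, :205]=0;m[:,245:]=0;m[192:]=0
ys,xs=np.nonzero(m); 
rows=np.unique(ys); pts=np.array([[np.average(xs[ys==k],weights=(r-g)[k,xs[ys==k]]),k] for k in rows])
w=px2w('wrist',pts,.086,T)
k=np.polyfit(w[:,0],w[:,1],1); print('line y=',k,np.degrees(np.arctan(k[0])),w[0],w[-1],np.std(w[:,1]-np.polyval(k,w[:,0])))
for p in [(172,195),(188,193),(284,192),(159,0),(172,190)]: print(p,px2w('wrist',[p],.09,T)[0],px2w('wrist',[p],.086,T)[0])
z=cv2.imread('pics/w4.png')[150:265,20:340]; cv2.imwrite('pics/w4z.png',cv2.resize(z,None,fx=2.5,fy=2.5,interpolation=cv2.INTER_CUBIC))
E
```

```text
line y= [0.0134 0.0483] 0.7671023109286117 [0.6678 0.0572 0.086 ] [0.478  0.0546 0.086 ] 0.00017071089246499174
(172, 195) [0.4746 0.1196 0.09  ] [0.4734 0.1208 0.086 ]
(188, 193) [0.477  0.1016 0.09  ] [0.4757 0.1025 0.086 ]
(284, 192) [ 0.478  -0.0052  0.09  ] [ 0.4768 -0.0057  0.086 ]
(159, 0) [0.667  0.1179 0.09  ] [0.6682 0.119  0.086 ]
(172, 190) [0.4805 0.1192 0.09  ] [0.4793 0.1203 0.086 ]
```

View pics/w4z.png

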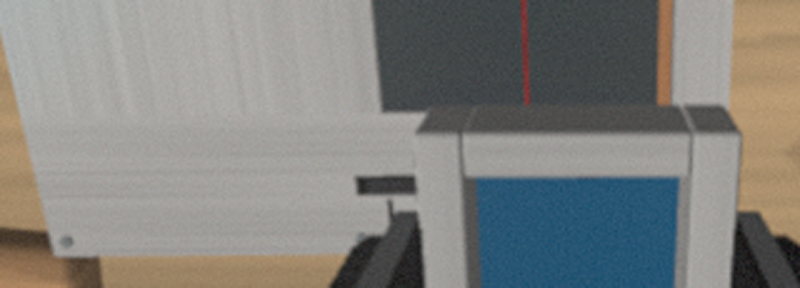

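```bash
python3 - <<'E'
from h import *
rel([.572,0.056,.0885],np.radians(.8))
E
```

```text
turn [ 0.12 -0.2  -0.84] shift [ 0.0706 -0.0258  0.1739] dist 0.1894107176071977
```

>>> move_arm(
  plan=[
    [[0, 0, -0.4, 0.018, -0.007, 0.025, 0.05], [0.1, -0.1, -0.8, 0.046, -0.018, 0.065, 0.05], [0.1, -0.2, -0.8, 0.066, -0.025, 0.107, 0.05], [0.1, -0.2, -0.8, 0.0706, -0.0258, 0.136, 0.05], [0.1, -0.2, -0.8, 0.0706, -0.0258, 0.147, 0.05]],
  ],
)

```text
time: 7.3
eef_pos: [0.5708, 0.0559, 0.1128]
tcp_rot: [1.0, 0.006, -0.002, 0.0]
contact_force: [-0.4, -0.0, -0.8]
opening: 0.691
```

```bash
python3 - <<'E'
from h import *
rel([.572,0.056,.0885],np.radians(.8))
shot('wrist','w5')
E
```

```text
turn [-0.    0.25 -0.06] shift [ 0.0013 -0.0001  0.0243] dist 0.024332661663678805
```

View pics/w5.png

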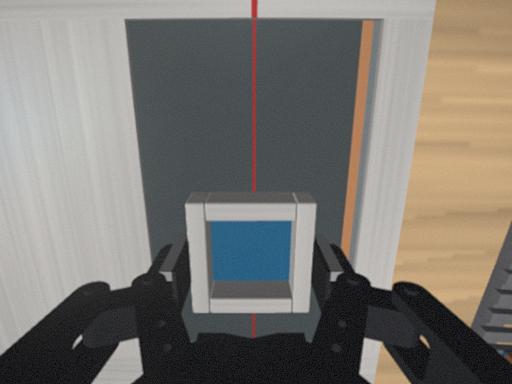

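```bash
python3 - <<'E'
from h import *
print(px2w('wrist',[(254,19),(255,5),(253,185),(127,20),(362,20)],.09),px2w('wrist',[(254,19),(253,185),(254,330)],.086))
E
```

```text
[[0.6842 0.0573 0.09  ]
 [0.6905 0.057  0.09  ]
 [0.5982 0.0565 0.09  ]
 [0.6833 0.1208 0.09  ]
 [0.6848 0.0034 0.09  ]] [[0.6852 0.0573 0.086 ]
 [0.597  0.0565 0.086 ]
 [0.4908 0.0541 0.086 ]]
```

>>> move_arm(
  plan=[
    [[0, 0.1, 0, 0.001, 0, 0.008, 0.05], [0, 0.2, 0, 0.0013, 0, 0.015, 0.05], [0, 0.2, 0, 0.0013, 0, 0.02, 0.05], [0, 0.2, 0, 0.0013, 0, 0.023, 0.05], [0, 0.2, 0, 0.0013, 0, 0.0245, 0.05]],
  ],
)

```text
time: 7.98
eef_pos: [0.5717, 0.0559, 0.0881]
tcp_rot: [1.0, 0.006, -0.0, -0.0]
contact_force: [0.3, 0.2, -2.1]
opening: 0.69
```

>>> move_arm(
  plan=[
    [[0, 0, 0, 0, 0, 0.001, 0.05], [0, 0, 0, 0, 0, 0.001, 0.065], [0, 0, 0, 0, 0, 0.001, 0.085], [0, 0, 0, 0, 0, 0.001, 0.085], [0, 0, 0, 0, 0, -0.015, 0.085]],
  ],
)

```text
time: 8.6
eef_pos: [0.5706, 0.0559, 0.1023]
tcp_rot: [1.0, 0.006, -0.002, -0.0]
contact_force: [1.0, -0.6, 0.4]
opening: 0.995
```

```bash
python3 - <<'E'
from h import *
shot('wrist','w6')
rel([.4135,-.2095,.046],0)
rel([.4135,-.2095,.22],0)
E
```

```text
turn [ 0.01 -0.12  0.74] shift [-0.163   0.2633  0.0597] dist 0.3153091554156481
turn [ 0.01 -0.12  0.74] shift [-0.1626  0.2633 -0.1143] dist 0.3299052315034597
```

View pics/w6.png

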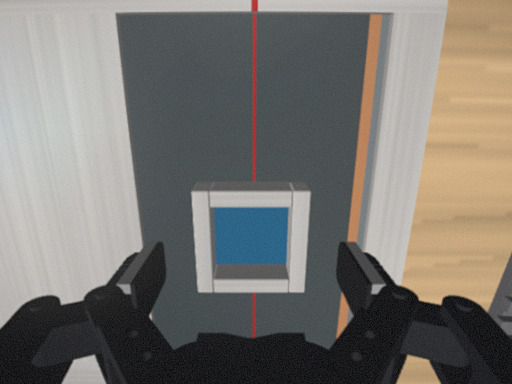

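>>> move_arm(
  plan=[
    [[0, 0, 0, 0, 0, -0.05, 0.085], [0, 0, 0, -0.008, 0.015, -0.1, 0.085], [0, 0, 0.3, -0.035, 0.06, -0.114, 0.085], [0, 0, 0.6, -0.063, 0.11, -0.114, 0.085], [0, -0.1, 0.7, -0.093, 0.16, -0.114, 0.085]],
  ],
)

```text
time: 9.28
eef_pos: [0.4814, -0.1067, 0.2216]
tcp_rot: [1.0, 0.001, 0.002, 0.001]
contact_force: [0.1, -1.4, 0.1]
opening: 0.995
```

>>> move_arm(
  plan=[
    [[0, 0, 0, -0.028, 0.043, 0, 0.085], [0, 0, 0, -0.05, 0.08, 0.02, 0.085], [0, 0, 0, -0.067, 0.1, 0.05, 0.085], [0, 0, 0, -0.069, 0.103, 0.085, 0.085], [0, 0, 0, -0.069, 0.103, 0.11, 0.085]],
  ],
)

```text
time: 9.9
eef_pos: [0.4126, -0.2106, 0.1111]
tcp_rot: [1.0, 0.0, 0.002, 0.001]
contact_force: [0.8, -0.0, -0.6]
opening: 0.996
```

```bash
python3 - <<'E'
from h import *
shot('wrist','w7')
rel([.4135,-.2095,.046],0);print(pose()[:3,3])
for r in cut_out('wrist','wood_sample')[:1]:
    m=r['pixels'].astype(np.uint8); 
    ct=max(cv2.findContours(m,0,cv2.CHAIN_APPROX_NONE)[0],key=cv2.contourArea).reshape(-1,2).astype(float)
    w=px2w('wrist',ct,.063)[:,:2]
    print(r['p'],r['centre'],cv2.minAreaRect((w*1000).astype(np.float32)))
E
```

```text
turn [-0.09  0.03  0.03] shift [0.0026 0.0006 0.062 ] dist 0.06200874453959013
[ 0.4109 -0.209   0.108 ]
0.72 [247.4, 205.0] ((416.6234436035156, -205.91836547851562), (33.97899627685547, 59.14149475097656), 0.09100579470396042)
```

View pics/w7.png

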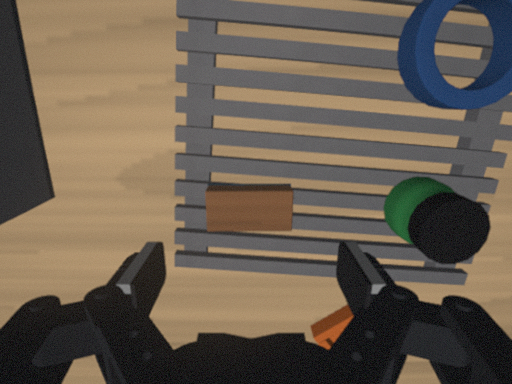

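>>> move_arm(
  plan=[
    [[0, 0, 0, 0.002, -0.0005, 0.022, 0.085], [0, 0, 0, 0.0035, -0.001, 0.048, 0.085], [0, 0, 0, 0.0035, -0.001, 0.062, 0.085], [0, 0, 0, 0.0035, -0.001, 0.062, 0.085], [0, 0, 0, 0.0035, -0.001, 0.062, 0.05]],
  ],
  force=30,
)

```text
time: 10.62
eef_pos: [0.4157, -0.2086, 0.0488]
tcp_rot: [1.0, 0.001, 0.001, 0.0]
contact_force: [-0.3, -0.5, -0.0]
opening: 0.811
```

>>> move_arm(
  plan=[
    [[0, 0, 0, 0, 0, 0, 0.05], [0, 0, 0, 0, 0, 0, 0.05], [0, 0, 0, 0, 0, -0.01, 0.05], [0, 0, 0, 0, 0, -0.04, 0.05], [0, 0, 0, 0, 0, -0.08, 0.05]],
  ],
)

```text
time: 11.25
eef_pos: [0.4147, -0.2079, 0.1291]
tcp_rot: [1.0, 0.001, -0.0, -0.001]
contact_force: [0.2, -1.2, -0.3]
opening: 0.689
```

```bash
python3 - <<'E'
from h import *
shot('wrist','w8')
rel([.511,0.055,.22],np.radians(.8));rel([.511,0.055,.0885],np.radians(.8));print(pose()[:3,3])
E
```

```text
turn [ 0.33 -0.47 -0.72] shift [ 0.094  -0.2649 -0.0851] dist 0.29363282853745726
turn [ 0.33 -0.47 -0.72] shift [ 0.0929 -0.2656  0.0464] dist 0.2851772833085059
[ 0.4181 -0.2105  0.1356]
```

View pics/w8.png

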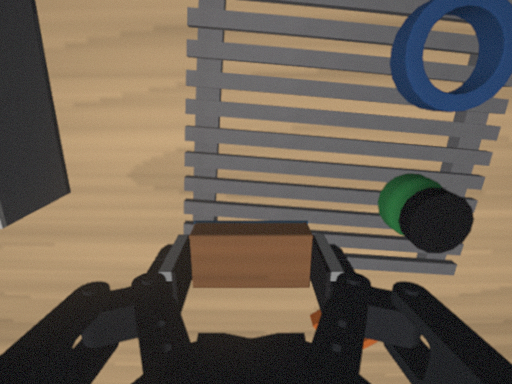

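>>> move_arm(
  plan=[
    [[0, 0, 0, 0.005, -0.01, -0.04, 0.05], [0, 0, 0, 0.015, -0.035, -0.075, 0.05], [0.2, -0.2, -0.2, 0.033, -0.085, -0.088, 0.05], [0.3, -0.4, -0.5, 0.05, -0.14, -0.088, 0.05], [0.3, -0.5, -0.7, 0.069, -0.195, -0.086, 0.05]],
  ],
)

```text
time: 11.92
eef_pos: [0.4866, -0.0133, 0.2223]
tcp_rot: [1.0, 0.007, 0.001, 0.001]
contact_force: [1.3, -0.1, 0.3]
opening: 0.692
```

>>> move_arm(
  plan=[
    [[0, 0, 0, 0.015, -0.042, 0, 0.05], [0, 0, 0, 0.023, -0.064, 0.02, 0.05], [0, 0, 0, 0.025, -0.07, 0.055, 0.05], [0, 0, 0, 0.025, -0.07, 0.085, 0.05], [0, 0, 0, 0.025, -0.07, 0.1, 0.05]],
  ],
)

```text
time: 12.55
eef_pos: [0.5097, 0.0572, 0.1207]
tcp_rot: [1.0, 0.007, -0.001, 0.0]
contact_force: [-0.2, 0.0, -0.9]
opening: 0.692
```

```bash
python3 - <<'E'
from h import *
shot('wrist','w9')
rel([.511,0.055,.0885],np.radians(.8));print(pose()[:3,3])
E
```

```text
turn [ 0.04  0.17 -0.04] shift [0.002  0.002  0.0309] dist 0.030994536029722262
[0.509  0.057  0.1194]
```

View pics/w9.png

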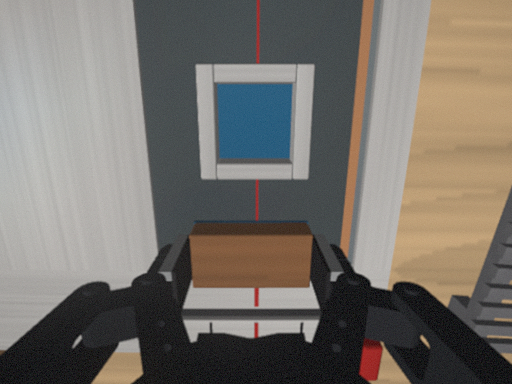

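>>> move_arm(
  plan=[
    [[0, 0.1, 0, 0.002, 0.002, 0.012, 0.05], [0, 0.2, 0, 0.002, 0.002, 0.021, 0.05], [0, 0.2, 0, 0.002, 0.002, 0.027, 0.05], [0, 0.2, 0, 0.002, 0.002, 0.03, 0.05], [0, 0.2, 0, 0.002, 0.002, 0.0315, 0.05]],
  ],
)

```text
time: 13.22
eef_pos: [0.511, 0.0549, 0.0905]
tcp_rot: [1.0, 0.007, -0.001, 0.001]
contact_force: [-9.9, -0.4, 18.6]
opening: 0.694
```

>>> move_arm(
  plan=[
    [[0, 0, 0, 0, 0, 0.001, 0.05], [0, 0, 0, 0, 0, 0.001, 0.065], [0, 0, 0, 0, 0, 0.001, 0.085], [0, 0, 0, 0, 0, 0.001, 0.085], [0, 0, 0, 0, 0, -0.015, 0.085]],
  ],
)

```text
time: 13.85
eef_pos: [0.5098, 0.055, 0.1046]
tcp_rot: [1.0, 0.007, -0.003, 0.0]
contact_force: [-0.8, 0.3, 0.0]
opening: 0.996
```

```bash
python3 - <<'E'
from h import *
shot('wrist','w10')
rel([.627,-.234,.20],0);print(pose()[:3,3])
E
```

```text
turn [ 0.07 -0.03  0.78] shift [ 0.1109  0.2905 -0.0915] dist 0.324192895430662
[0.5122 0.0549 0.1081]
```

View pics/w10.png

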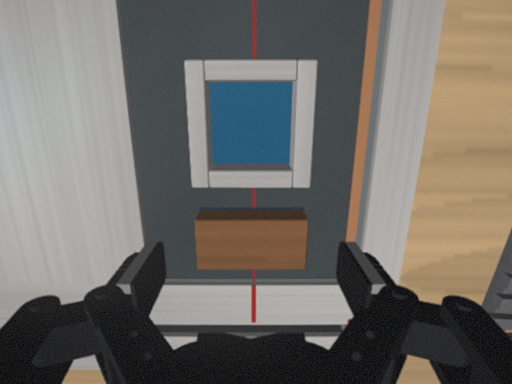

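>>> move_arm(
  plan=[
    [[0, 0, 0, 0, 0, -0.045, 0.085], [0, 0, 0, 0.01, 0.02, -0.085, 0.085], [0, 0, 0.3, 0.03, 0.075, -0.092, 0.085], [0, 0, 0.6, 0.052, 0.13, -0.092, 0.085], [0, 0, 0.8, 0.074, 0.19, -0.092, 0.085]],
  ],
)

```text
time: 14.52
eef_pos: [0.5892, -0.1343, 0.202]
tcp_rot: [1.0, 0.0, 0.002, 0.001]
contact_force: [0.7, -0.5, 0.8]
opening: 0.998
```

>>> move_arm(
  plan=[
    [[0, 0, 0, 0.02, 0.05, 0, 0.085], [0, 0, 0, 0.035, 0.09, 0.02, 0.085], [0, 0, 0, 0.037, 0.1, 0.055, 0.085], [0, 0, 0, 0.037, 0.1, 0.085, 0.085], [0, 0, 0, 0.037, 0.1, 0.1, 0.085]],
  ],
)

```text
time: 15.15
eef_pos: [0.6259, -0.2344, 0.1008]
tcp_rot: [1.0, -0.0, 0.001, 0.0]
contact_force: [0.5, -0.3, 0.1]
opening: 0.991
```

```bash
python3 - <<'E'
from h import *
T=pose();shot('wrist','w11')
rel([.627,-.234,.045],0);print(T[:3,3])
for r in cut_out('wrist','ceramic_tile')[:1]:
    m=r['pixels'].astype(np.uint8); 
    ct=max(cv2.findContours(m,0,cv2.CHAIN_APPROX_NONE)[0],key=cv2.contourArea).reshape(-1,2).astype(float)
    w=px2w('wrist',ct,.059,T)[:,:2]
    print(r['p'],r['centre'],cv2.minAreaRect((w*1000).astype(np.float32)))
E
```

```text
turn [-0.01  0.03 -0.  ] shift [0.0018 0.0002 0.0543] dist 0.054302120300701924
[ 0.6259 -0.2344  0.1008]
0.76 [357.8, 27.3] ((737.7894897460938, -296.07366943359375), (33.14009094238281, 46.53739929199219), 0.7573671340942383)
```

View pics/w11.png

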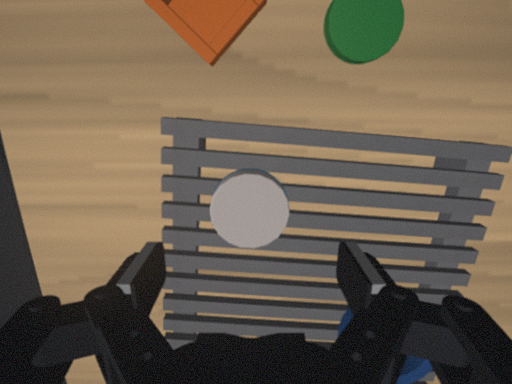

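```bash
python3 - <<'E'
from h import *
T=pose();print(T[:3,3])
print(px2w('wrist',[(249.5,211),(210.5,209),(289,209),(249,248)],.059,T))
rel([.627,-.234,.045],0)
E
```

```text
[ 0.6257 -0.2339  0.1008]
[[ 0.63   -0.2315  0.059 ]
 [ 0.6314 -0.2056  0.059 ]
 [ 0.6314 -0.2577  0.059 ]
 [ 0.6026 -0.2311  0.059 ]]
turn [ 0.03 -0.03  0.01] shift [0.0013 0.0001 0.0558] dist 0.05578277074719676
```

>>> move_arm(
  plan=[
    [[0, 0, 0, 0.002, -0.001, 0.022, 0.085], [0, 0, 0, 0.0033, -0.002, 0.044, 0.085], [0, 0, 0, 0.0033, -0.002, 0.0555, 0.085], [0, 0, 0, 0.0033, -0.002, 0.056, 0.085], [0, 0, 0, 0.0033, -0.002, 0.056, 0.045]],
  ],
  force=40,
)

```text
time: 15.88
eef_pos: [0.6294, -0.2321, 0.0452]
tcp_rot: [1.0, 0.0, 0.001, 0.0]
contact_force: [0.2, -0.0, 0.2]
opening: 0.81
```

>>> move_arm(
  plan=[
    [[0, 0, 0, 0, 0, 0.001, 0.045], [0, 0, 0, 0, 0, 0.001, 0.045], [0, 0, 0, 0, 0, 0, 0.045], [0, 0, 0, 0, 0, -0.01, 0.045], [0, 0, 0, 0, 0, -0.04, 0.045]],
  ],
)

```text
time: 16.5
eef_pos: [0.6273, -0.231, 0.0831]
tcp_rot: [1.0, 0.0, -0.002, -0.001]
contact_force: [-0.1, -0.1, -0.7]
opening: 0.61
```

```bash
python3 - <<'E'
from h import *
shot('wrist','w12');print(pose()[:3,3])
rel([.646,0.0569,.20],np.radians(.8));rel([.646,0.0569,.0885],np.radians(.8))
E
```

```text
[ 0.6308 -0.2327  0.0897]
turn [ 0.17 -0.28 -0.78] shift [ 0.0159 -0.2893 -0.1111] dist 0.31030330389221983
turn [ 0.17 -0.28 -0.78] shift [ 0.0153 -0.2896  0.0004] dist 0.2900325428886235
```

View pics/w12.png

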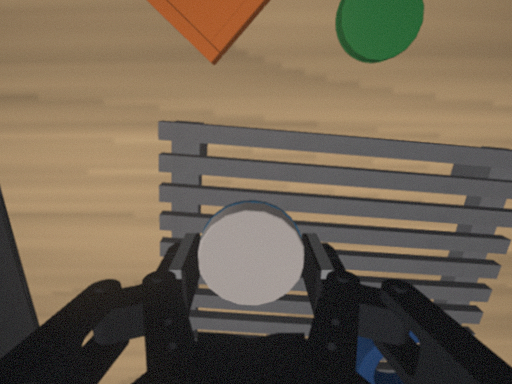

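>>> move_arm(
  plan=[
    [[0, 0, 0, 0, -0.005, -0.045, 0.045], [0, 0, 0, 0.002, -0.03, -0.09, 0.045], [0, -0.1, -0.3, 0.006, -0.085, -0.111, 0.045], [0.1, -0.2, -0.5, 0.01, -0.145, -0.111, 0.045], [0.2, -0.3, -0.8, 0.013, -0.205, -0.111, 0.045]],
  ],
)

```text
time: 17.18
eef_pos: [0.6431, -0.0258, 0.2006]
tcp_rot: [1.0, 0.007, 0.0, -0.0]
contact_force: [-0.4, -0.6, -0.4]
opening: 0.614
```

>>> move_arm(
  plan=[
    [[0, 0, 0, 0.002, -0.05, 0, 0.045], [0, 0, 0, 0.003, -0.08, 0.015, 0.045], [0, 0, 0, 0.003, -0.085, 0.045, 0.045], [0, 0, 0, 0.003, -0.085, 0.07, 0.045], [0, 0, 0, 0.003, -0.085, 0.08, 0.045]],
  ],
)

```text
time: 17.8
eef_pos: [0.6435, 0.0596, 0.1182]
tcp_rot: [1.0, 0.007, -0.002, -0.0]
contact_force: [-0.2, 0.0, -1.1]
opening: 0.611
```

```bash
python3 - <<'E'
from h import *
shot('wrist','w13');print(pose()[:3,3])
rel([.646,0.0569,.0885],np.radians(.8))
E
```

```text
[0.6434 0.0594 0.1177]
turn [-0.04  0.22  0.  ] shift [0.0027 0.0025 0.0292] dist 0.02946409696097002
```

View pics/w13.png

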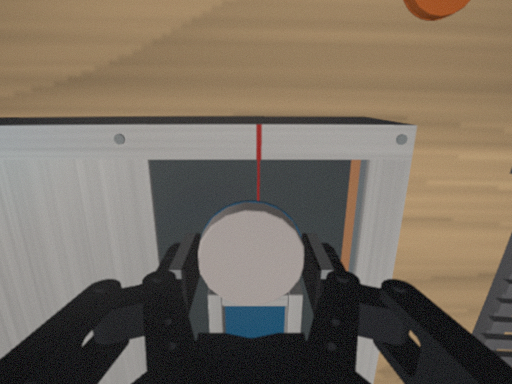

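>>> move_arm(
  plan=[
    [[0, 0.1, 0, 0.0027, 0.0025, 0.012, 0.045], [0, 0.2, 0, 0.0027, 0.0025, 0.021, 0.045], [0, 0.2, 0, 0.0027, 0.0025, 0.026, 0.045], [0, 0.2, 0, 0.0027, 0.0025, 0.029, 0.045], [0, 0.2, 0, 0.0027, 0.0025, 0.0305, 0.045]],
  ],
)

```text
time: 18.48
eef_pos: [0.6462, 0.0569, 0.0874]
tcp_rot: [1.0, 0.007, 0.0, -0.0]
contact_force: [0.1, 0.2, -0.8]
opening: 0.608
```

```bash
python3 - <<'E'
from h import *
s=get_state();print(s['eef_pos'],s['contact_force'])
E
```

```text
[0.6462 0.0569 0.0874] [ 0.1491  0.2054 -0.7928]
```

Still hanging freely; go down slightly until contact.

>>> move_arm(
  plan=[
    [[0, 0, 0, 0, 0, 0.0005, 0.045], [0, 0, 0, 0, 0, 0.001, 0.045], [0, 0, 0, 0, 0, 0.0015, 0.045], [0, 0, 0, 0, 0, 0.002, 0.045], [0, 0, 0, 0, 0, 0.002, 0.045]],
  ],
)

```text
time: 19.1
eef_pos: [0.6464, 0.057, 0.087]
tcp_rot: [1.0, 0.007, 0.0, -0.0]
contact_force: [-3.1, 1.2, 6.1]
opening: 0.61
```

Contact (6 N). Release.

>>> move_arm(
  plan=[
    [[0, 0, 0, 0, 0, 0, 0.055], [0, 0, 0, 0, 0, 0, 0.07], [0, 0, 0, 0, 0, 0, 0.085], [0, 0, 0, 0, 0, 0, 0.085], [0, 0, 0, 0, 0, -0.015, 0.085]],
  ],
)

```text
time: 19.73
eef_pos: [0.6452, 0.057, 0.1007]
tcp_rot: [1.0, 0.007, -0.002, -0.0]
contact_force: [0.3, 0.4, 0.2]
opening: 0.995
```

```bash
python3 - <<'E'
from h import *
shot('wrist','w14');print(pose()[:3,3])
rel([.46,0.0,.26],np.radians(.8))
E
```

```text
[0.6475 0.057  0.1045]
turn [-0.02 -0.17  0.02] shift [-0.1878  0.0542 -0.156 ] dist 0.25010895414239515
```

View pics/w14.png

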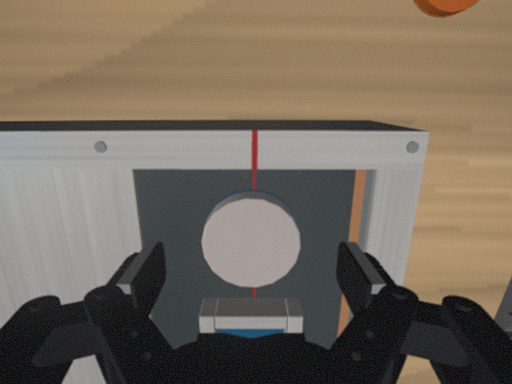

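>>> move_arm(
  plan=[
    [[0, 0, 0, 0, 0, -0.045, 0.085], [0, 0, 0, -0.01, 0.01, -0.1, 0.085], [0, 0, 0, -0.05, 0.04, -0.14, 0.085], [0, 0, 0, -0.09, 0.075, -0.156, 0.085], [0, 0, 0, -0.13, 0.11, -0.156, 0.085]],
  ],
)

```text
time: 20.4
eef_pos: [0.5187, -0.0561, 0.264]
tcp_rot: [1.0, 0.008, 0.005, 0.001]
contact_force: [0.2, -0.4, 0.1]
opening: 0.996
```

```bash
python3 - <<'E'
from h import *
T=pose();print(T)
shot('wrist','w15');
for n,z in {'test_screen_mid':.095,'wood_sample_mid':.095,'ceramic_tile_mid':.093,'tab_centre':.113,'half_mark':.09}.items():
    for r in pinpoint('wrist',n)[:2]:
      print(n,round(r['p'],2),np.round(r['centre'],1),px2w('wrist',r['centre'],z,T)[0])
E
```

```text
[[ 0.9998  0.015   0.0097  0.5187]
 [ 0.015  -0.9999 -0.002  -0.0561]
 [ 0.0096  0.0022 -1.      0.264 ]
 [ 0.      0.      0.      1.    ]]
test_screen_mid 0.71 [144. 117.] [0.577  0.0556 0.095 ]
wood_sample_mid 0.69 [149.9 178.4] [0.5119 0.0547 0.095 ]
ceramic_tile_mid 0.89 [136.4  44.6] [0.6458 0.0583 0.093 ]
tab_centre 0.91 [212.8 245.6] [ 0.4415 -0.0145  0.113 ]
half_mark 0.84 [155.1 239.2] [0.4369 0.0563 0.09  ]
```

View pics/w15.png

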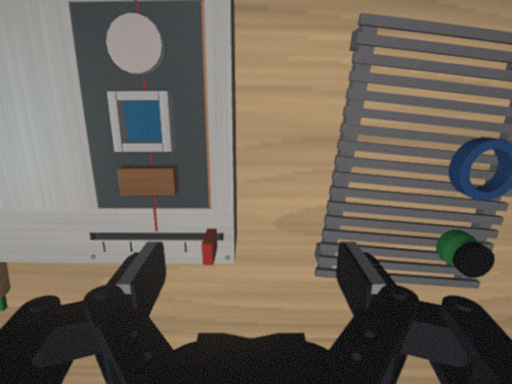

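```bash
python3 - <<'E'
from h import *
print(pose()[:3,3]);rel([.442,-0.012,.17],np.radians(.8));rel([.442,-0.012,.10],np.radians(.8))
E
```

```text
[ 0.5193 -0.0547  0.2608]
turn [-0.01 -0.25  0.03] shift [-0.077  -0.0438  0.0905] dist 0.12666792221314008
turn [-0.01 -0.25  0.03] shift [-0.0773 -0.0438  0.1605] dist 0.18347547192690605
```

>>> move_arm(
  plan=[
    [[0, 0, 0, -0.02, -0.011, 0.015, 0.06], [0, -0.1, 0, -0.045, -0.026, 0.045, 0.06], [0, -0.2, 0, -0.068, -0.039, 0.07, 0.06], [0, -0.2, 0, -0.077, -0.0438, 0.085, 0.06], [0, -0.2, 0, -0.077, -0.0438, 0.0905, 0.06]],
  ],
)

```text
time: 21.32
eef_pos: [0.4422, -0.0115, 0.1695]
tcp_rot: [1.0, 0.008, 0.0, -0.0]
contact_force: [0.6, -0.5, 0.4]
opening: 0.702
```

```bash
python3 - <<'E'
from h import *
shot('wrist','w16');print(pose()[:3,3]);rel([.442,-0.012,.10],np.radians(.8))
E
```

```text
[ 0.4426 -0.0119  0.1696]
turn [-0.01 -0.05  0.08] shift [-0.0007  0.0001  0.0696] dist 0.06957017608975269
```

View pics/w16.png

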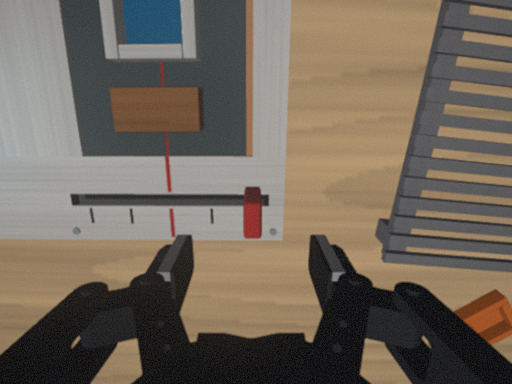

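>>> move_arm(
  plan=[
    [[0, 0, 0, 0, 0, 0.02, 0.06], [0, 0, 0, 0, 0, 0.045, 0.06], [0, 0, 0, 0, 0, 0.063, 0.06], [0, 0, 0, 0, 0, 0.0695, 0.06], [0, 0, 0, 0, 0, 0.0695, 0.06]],
  ],
  force=40,
)

```text
time: 22.0
eef_pos: [0.4436, -0.0122, 0.1006]
tcp_rot: [1.0, 0.008, 0.001, 0.0]
contact_force: [0.6, -0.2, 0.4]
opening: 0.71
```

>>> move_arm(
  plan=[
    [[0, 0, 0, 0, 0, 0, 0.04], [0, 0, 0, 0, 0, 0, 0.02], [0, 0, 0, 0, 0, 0, 0.005], [0, 0, 0, 0, 0, 0, 0.005], [0, 0, 0, 0, 0, 0, 0.005]],
  ],
  force=60,
)

```text
time: 22.62
eef_pos: [0.4441, -0.0125, 0.1014]
tcp_rot: [1.0, 0.008, 0.001, 0.0]
contact_force: [-1.9, -1.9, 5.0]
opening: 0.132
```

```bash
python3 - <<'E'
from h import *
shot('wrist','w17');s=get_state();print(s);rel([.4413,0.0545,.10],np.radians(.8))
E
```

```text
{'time': 22.675, 'qpos': array([-0.2572, -0.0801,  2.2314,  0.0001,  0.9876,  1.2984]), 'dq': array([ 0.0015,  0.0001, -0.0007,  0.0007,  0.0001,  0.0009]), 'joint_efforts': array([  0.6339, -19.7854, -23.3226,   0.2298,  -0.2825,  -0.0621]), 'eef_pos': array([ 0.4441, -0.0125,  0.1014]), 'tcp_rot': array([1.    , 0.0075, 0.0013, 0.0003]), 'contact_force': array([-2.5275, -1.1862,  5.0543]), 'wrist_torque': array([-0.1126,  0.1758, -0.0227]), 'opening': 0.12845887724716942}
turn [ 0.04 -0.15  0.06] shift [-0.0018 -0.067   0.0013] dist 0.06705356876763399
```

View pics/w17.png

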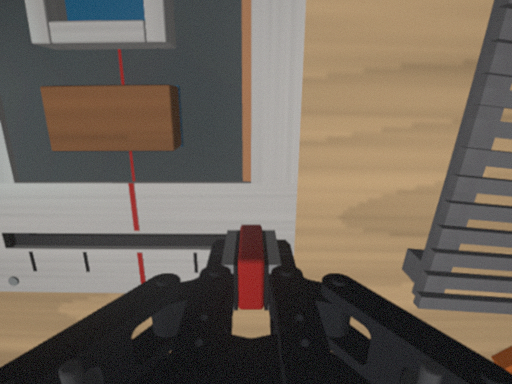

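>>> move_arm(
  plan=[
    [[0, 0, 0, 0, -0.003, 0, 0.005], [0, 0, 0, 0, -0.009, 0, 0.005], [0, 0, 0, 0, -0.017, 0, 0.005], [0, 0, 0, 0, -0.025, 0, 0.005], [0, 0, 0, 0, -0.032, 0, 0.005]],
  ],
  force=80,
)

```text
time: 23.3
eef_pos: [0.4436, 0.019, 0.1014]
tcp_rot: [1.0, 0.008, 0.001, 0.001]
contact_force: [-1.6, -6.8, 3.3]
opening: 0.126
```

```bash
python3 - <<'E'
from h import *
s=get_state();print(s['contact_force'],s['opening']);rel([.443,0.053,.101],np.radians(.85))
E
```

```text
[-1.6283 -6.7502  3.2927] 0.12593225799924546
turn [ 0.17 -0.15  0.04] shift [-0.0001 -0.034   0.0003] dist 0.03404034066694971
```

>>> move_arm(
  plan=[
    [[0, 0, 0, 0, -0.008, 0, 0.005], [0, 0, 0, 0, -0.016, 0, 0.005], [0, 0, 0, 0, -0.024, 0, 0.005], [0, 0, 0, 0, -0.03, 0, 0.005], [0, 0, 0, 0, -0.0335, 0, 0.005]],
  ],
)

```text
time: 23.92
eef_pos: [0.4432, 0.0515, 0.1015]
tcp_rot: [1.0, 0.008, 0.001, 0.003]
contact_force: [-1.5, -7.6, 2.4]
opening: 0.128
```

>>> move_arm(
  plan=[
    [[0, 0, 0, 0, 0, 0, 0.005], [0, 0, 0, 0, 0, 0, 0.005], [0, 0, 0, 0, 0, 0, 0.005], [0, 0, 0, 0, 0, 0, 0.005], [0, 0, 0, 0, 0, 0, 0.005]],
  ],
)

```text
time: 24.55
eef_pos: [0.4432, 0.0507, 0.1015]
tcp_rot: [1.0, 0.008, 0.001, 0.004]
contact_force: [-1.0, -7.8, 2.8]
opening: 0.125
```

```bash
python3 - <<'E'
from h import *
T=pose();s=get_state();print(s['eef_pos'],s['contact_force'],s['opening'])
shot('wrist','w18');shot('scene','s18')
im=cv2.imread('pics/s18.png');cv2.imwrite('pics/s18z.png',cv2.resize(im[140:250,230:400],None,fx=4.5,fy=4.5,interpolation=cv2.INTER_CUBIC))
for n,z in {'tab_centre':.113,'wood_sample_mid':.095}.items():
    for r in pinpoint('wrist',n)[:2]:
      print(n,round(r['p'],2),np.round(r['centre'],1),px2w('wrist',r['centre'],z,T)[0])
E
```

```text
[0.4432 0.0507 0.1015] [-0.9984 -7.796   2.7909] 0.12459090419385001
tab_centre 0.7 [253.2 263. ] [0.4402 0.0511 0.113 ]
wood_sample_mid 0.77 [244.1 119.7] [0.5089 0.0566 0.095 ]
```

View pics/w18.png

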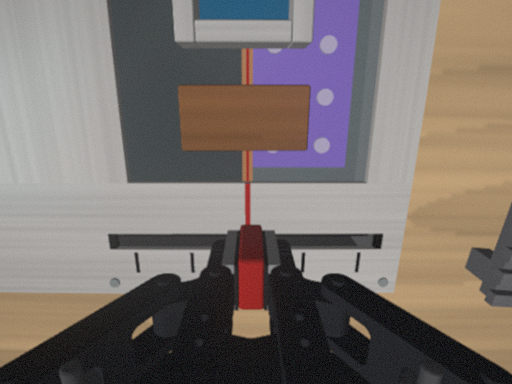

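View pics/s18z.png

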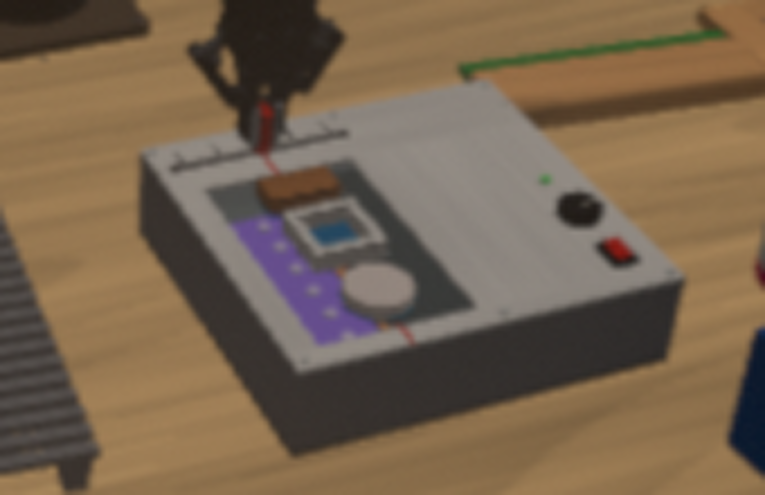

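>>> move_arm(
  plan=[
    [[0, 0, 0, 0, -0.001, 0, 0.005], [0, 0, 0, 0, -0.002, 0, 0.005], [0, 0, 0, 0, -0.0035, 0, 0.005], [0, 0, 0, 0, -0.0035, 0, 0.005], [0, 0, 0, 0, -0.0035, 0, 0.005]],
  ],
)

```text
time: 25.38
eef_pos: [0.4432, 0.0533, 0.1015]
tcp_rot: [1.0, 0.008, 0.001, 0.005]
contact_force: [-0.7, -8.0, 2.5]
opening: 0.125
```

>>> move_arm(
  plan=[
    [[0, 0, 0, 0, -0.001, 0, 0.005], [0, 0, 0, 0, -0.001, 0, 0.005], [0, 0, 0, 0, -0.001, 0, 0.005], [0, 0, 0, 0, -0.001, 0, 0.005], [0, 0, 0, 0, -0.001, 0, 0.005]],
  ],
)

```text
time: 26.0
eef_pos: [0.4432, 0.0534, 0.1015]
tcp_rot: [1.0, 0.008, 0.001, 0.006]
contact_force: [-1.4, -7.8, 3.3]
opening: 0.126
```

```bash
python3 - <<'E'
from h import *
s=get_state();print(s['eef_pos'],s['contact_force'],s['opening'],s['time'])
shot('wrist','w19')
E
```

```text
[0.4432 0.0534 0.1015] [-1.39   -7.7856  3.334 ] 0.12611902869193123 26.0
```

View pics/w19.png

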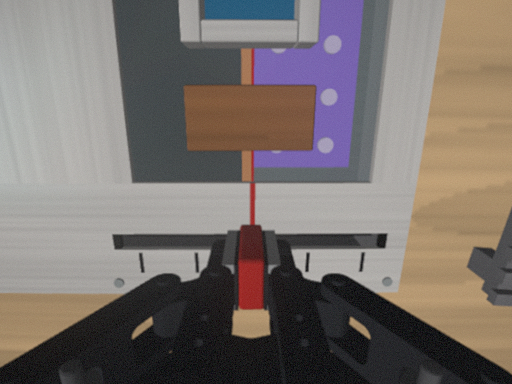

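```bash
python3 - <<'E'
from plant import ticket,get_state
print(get_state()['dq']);print(ticket.sign_off())
E
```

```text
[-0.00044002  0.00054561 -0.00033821 -0.00255812 -0.00225718  0.00011495]
the job is handed in; nothing more can be done
None
```

I set the test screen, wood sample and ceramic tile on the glass across the half line. I then pinched the shutter tab, drew it to the half mark and handed the job in at 26 s with the gripper still holding it.

- **Pieces:** after placing, a wrist picture put all three centres within about 2 mm of the half line. The last pictures show the wood and the screen undisturbed. The tile was last seen lying flat in the scene picture, just before a final small nudge of the tab.
- **Shutter:** in the last wrist picture the tab and the shutter's edge both line up with the red half line. The tab had travelled about 66 mm, the spring pulled at about 8 N as expected at half open, and the arm was still.
- **Disagreements:** my two ways of locating the half mark differed by about 2 mm, so I used the final picture to settle it. At first the tab stood about 2 mm short, and I nudged it forward. The wood sample was pressed down with about 19 N for a moment when I set it down, but it lay flat afterwards.

I did not touch the other things on the rack and bench, though I did not measure them again afterwards.

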